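# Pour the pills into the medicine case and shut it

### The arm

A 7-joint arm with a two-finger parallel gripper is mounted at the origin on the work surface. World frame = base frame: x ahead of the robot, y to its left, z up, the work surface at z = 0. Lengths are in m, angles in rad, forces in N, time in s.
With the tool pointing down it reaches from about 0.4 to 0.85 m from the base axis. Payload 4.5 kg.
Tool frame: the origin (TCP) lies midway between the tips of the shut fingers; the grasp point (between the pads) lies 19 mm behind it; z points along the fingers, y is the line along which they close (so a half turn about z gives the same grasp; the last joint's range is limited). The gripper opens to 88 mm and grips with 3 to 60 N. Pads are 18 mm wide; open, the fingers measure 123 mm over their backs; the gripper's body (75 mm by 187 mm) begins 45 mm behind the grasp point.
Start: joints at [-1.085, 0.689, -0.195, 1.565, 0.157, 0.902, -0.215], TCP at [0.273, 0.562, 0.239] pointing down, gripper open.
Joint ranges: [-3.01, 3.01], [-0.46, 2.08], [-1.47, 1.51], [0.13, 2.56], [-1, 4.14], [0.04, 2.09], [-2.66, 2.66]. Speed limits (rad/s): [2.57, 2.57, 3.14, 3.14, 3.14, 3.14, 3.14].

### API

Orientations are given as a unit quaternion [x, y, z, w].
In Python, from plant import sensors, eyes, finish_job gives the robot as it stands.
- The arm moves only by the tool send_rows, never from a script. Its argument "rows" is text: rows parted by semicolons, each of 4 numbers parted by spaces: the shift along the tool's x, y, z normalised to -1 to 1, where 1 is 30 cm, then the turn about the tool's z normalised to -1 to 1, where 1 is 2 pi rad. A call has 1 to 10 rows; each row is the pose to reach, as a shift and turn from the pose commanded when the call began, along the tool's axes at that moment, turning the shorter way round; what a row does not reach only later rows make up. A row lasts 1/12 s, in which the tool goes at most 41.7 mm and 7.16 degrees, less where a joint would pass 70% of its speed; a pose out of reach is approached as far as the arm can. A call with a number of a shift or a turn outside -1 to 1 is refused whole. A call with a gripper value outside its range is refused whole. "jaw" is the closure, from -1 (fully open) to 1 (shut), set as the call begins (left out, the last holds). The fingers move at their own pace and stop on an object; "force" is the grip in N (left out, the last holds). Time passes only in rows, so rows that repeat a pose let the fingers close. It gives the time, the measured TCP pose, the force, the opening and the grip force at its end, in the units of the state.
- sensors.get_state(): the state, without advancing time (a new reading comes with each control period).
- eyes.snapshot(name): name is "scene" or "side" or "wrist"; returns (picture, depth): 400x640x3 uint8, red, green, blue; 400x640 float32, m along the optical axis (not along the pixel's ray), 0 where there is no reading.
- eyes.calibration(name): a dict with "fov_y" (degrees; the focal length in pixels is half the picture's height over the tangent of half this angle, whatever the lens; pixels are square), "cx", "cy" (the principal point, pixels), "world_from_camera" (4x4, takes a point from camera to world coordinates). Camera axes: x right, y down, z forward; pixel columns grow to the right and rows downward; lengths in m; the calibration is good to about 2 mm. A picture is of the moment at which its call begins: read the wrist's pose just before it. calibration takes no time and is no camera call; for the wrist camera it gives the pose at the moment of the call.
- finish_job(): hands the job in; it is judged then, once.
The state is a dict: "clock": time; "q": joint angles; "qd": joint speeds; "joint_torque": joint torques, N m; "tool_pos": TCP position; "eef_rot": TCP orientation; "contact_force": force on the tool from outside, world axes, zero at the start; "moment": the same for the moment, N m; "opening": opening from 0.0 (shut) to 1.0 (fully open); "finger_force": force on a finger pad.
Only numpy, scipy, OpenCV 4.12 (cv2) and the standard library are available. Lean on these libraries where they do the work, as an engineer would, in place of code of your own. Each camera call takes 0.05 s, during which the arm holds its last target. There are 200 camera calls.

### The job

Pour all six pills from the blue cup into the open bin of the medicine case, then stand the empty cup upright on the cork coaster and slide the case's cover fully shut. Leave the mug, the jar, the stapler and the sanitiser bottle where they are.

Things in the scene. Friction and masses are not known exactly. Their poses are not given: they have to be found in the camera images.
- case: Fixed aluminium medicine case, 130 (its x) by 260 (its y) by 80 mm high, red crosses on its front (-x). Origin: centre of its underside; yaw within 0.3 rad. Its right half (-y) is an open bin, 110 x 110 mm inside, 74 mm deep; its left half is solid, flat on top. Dark rails, 5 mm wide, top 92 mm above the desk, run along both long edges.
- bin_floor (a point): Centre of the bin's floor, 6 mm above the desk; axes as the case's: x across, y along the case.
- bin_mouth (a point): Centre of the bin's open mouth, level with the case's top, 80 mm above the desk, with the same axes.
- cover (a joint): White sliding cover, a plate 118 x 126 x 6 mm between the rails, its upper face 87 mm above the desk. 0 m = fully shut over the bin; grows to 0.13 along the case's +y, off the bin. It starts 0.09 to 0.13 open, still covering up to 30 mm of the bin along its +y side. Sliding takes about 2 N; it stays where it is left; stops at both ends.
- knob (a point): Black round knob in the middle of the cover: head 22 mm across and 26 mm tall on a thinner 14 mm neck. This point is the middle of the head, 28 mm above the case's top (108 mm above the desk); the head's top is 13 mm higher. It moves with the cover; with the cover shut it stands straight above the bin's centre.
- cup: Blue plastic cup, about 60 g, a plain cone that widens upward: outside diameter 56 mm at the foot, 70 mm at the rim, 80 mm tall, wall 3 mm, bottom 5 mm thick; 65 mm across at 50 mm up. Origin: centre of its underside; z towards its mouth. It holds the six pills.
- cup_rim (a point): Centre of the cup's mouth, 80 mm above its underside on its axis.
- coaster: Round cork coaster fixed on the desk, 110 mm across, 6 mm thick. Origin: centre of its underside, on the desk. The cup and the coaster stand one to the left and one to the right of the case, either way round.
- pill0_center (a point): Centre of one of the six dark red, wax-coated round pills, 22 mm across, 10 g, smooth and slippery, that start in the cup and roll easily.
- pill1_center (a point): Centre of one of the six dark red, wax-coated round pills, 22 mm across, 10 g, smooth and slippery, that start in the cup and roll easily.
- pill2_center (a point): Centre of one of the six dark red, wax-coated round pills, 22 mm across, 10 g, smooth and slippery, that start in the cup and roll easily.
- pill3_center (a point): Centre of one of the six dark red, wax-coated round pills, 22 mm across, 10 g, smooth and slippery, that start in the cup and roll easily.
- pill4_center (a point): Centre of one of the six dark red, wax-coated round pills, 22 mm across, 10 g, smooth and slippery, that start in the cup and roll easily.
- pill5_center (a point): Centre of one of the six dark red, wax-coated round pills, 22 mm across, 10 g, smooth and slippery, that start in the cup and roll easily.
- mug: Bystander: white ceramic mug, 76 mm across, 90 mm tall, handle at its +y. Origin: centre of its underside. Not to be moved.
- jar: Bystander: closed amber jar, 56 mm across, 85 mm tall. Origin: centre of its underside. Not to be moved.
- stapler: Bystander: blue and black stapler, 110 mm (its x) by 34 mm, 40 mm tall, lying between the robot and the case. Origin: centre of its underside. Not to be moved.
- sanitiser: Bystander: clear bottle with a blue cap, 60 mm across, 170 mm tall. Origin: centre of its underside. Not to be moved.
Mind the look-alikes: they are no part of the job. Of the things that look like the cup, take the one that is farthest to the robot's left at the start. There is more than one size of the coaster; the one meant has the size given above.

How it is judged:
On the way, in this order (a step that is already met when the one before it is completed fails the run):
1. the cup is tipped over the bin (angle between cup's own z axis and vertical above 0.8 rad and horizontal distance between cup_rim and bin_mouth below 0.13 m).
2. all six pills are in the bin (x of pill0_center in the frame of bin_floor between -0.056 and 0.056 m and y of pill0_center in the frame of bin_floor between -0.056 and 0.056 m and z of pill0_center in the frame of bin_floor between 0 and 0.066 m and x of pill1_center in the frame of bin_floor between -0.056 and 0.056 m and y of pill1_center in the frame of bin_floor between -0.056 and 0.056 m and z of pill1_center in the frame of bin_floor between 0 and 0.066 m and x of pill2_center in the frame of bin_floor between -0.056 and 0.056 m and y of pill2_center in the frame of bin_floor between -0.056 and 0.056 m and z of pill2_center in the frame of bin_floor between 0 and 0.066 m and x of pill3_center in the frame of bin_floor between -0.056 and 0.056 m and y of pill3_center in the frame of bin_floor between -0.056 and 0.056 m and z of pill3_center in the frame of bin_floor between 0 and 0.066 m and x of pill4_center in the frame of bin_floor between -0.056 and 0.056 m and y of pill4_center in the frame of bin_floor between -0.056 and 0.056 m and z of pill4_center in the frame of bin_floor between 0 and 0.066 m and x of pill5_center in the frame of bin_floor between -0.056 and 0.056 m and y of pill5_center in the frame of bin_floor between -0.056 and 0.056 m and z of pill5_center in the frame of bin_floor between 0 and 0.066 m), for 0.1 s.
At the end, for the whole second after the job is handed in: All six pills lie inside the bin, the cover is shut to within 6 mm, and the cup is released, at rest and upright (within 0.1 rad) on the coaster, its foot standing wholly or nearly so on it (its axis within 35 mm of the coaster's centre) (all of step 2 and value of joint cover below 0.006 m and horizontal distance between cup and coaster below 0.035 m and angle between cup's own z axis and vertical below 0.1 rad and height (world z) of cup between 0.003 and 0.012 m and linear speed of cup below 0.03 m/s and contact force between the fingers and cup below 0.1 N); the robot touches nothing.
It fails at once if the mug is shifted by more than 25 mm or tipped (distance of mug from where it was at the start of the episode above 0.025 m or angle between mug's own z axis and vertical above 0.35 rad).
It fails at once if the jar is shifted by more than 25 mm or tipped (distance of jar from where it was at the start of the episode above 0.025 m or angle between jar's own z axis and vertical above 0.35 rad).
It fails at once if the stapler is shifted by more than 25 mm or tipped (distance of stapler from where it was at the start of the episode above 0.025 m or angle between stapler's own z axis and vertical above 0.35 rad).
It fails at once if the sanitiser is shifted by more than 25 mm or tipped (distance of sanitiser from where it was at the start of the episode above 0.025 m or angle between sanitiser's own z axis and vertical above 0.35 rad).
It also fails if it takes over 72 s, if anything falls off the work surface, if the arm or the gripper's body presses on something with over 40 N, if the wrist force passes 120 N, or if a joint passes its speed limit or range.

## Working session

There is one attempt and no reset: what is moved stays moved. The work goes in short steps, Python scripts to look and compute and a tool call to move; the robot and the scene stay as the last step left them, time stands still between calls to the robot, and variables do not carry over. Pictures are saved under pics/ and viewed, at most 12 in all, crops included, and the job is handed in when it is done.

Besides the shell and the picture viewer there is one more tool, called after "Call:" by a JSON object that holds its "op" and its "data", one argument or row to a line. send_rows: Moves the arm, as the interface text tells. Scaled input: -1 to 1 covers 30 cm each way for a shift and 2 pi rad each way for a turn. Its arguments: {"type":"object","properties":{"rows":{"type":"string"},"jaw":{"type":"number"},"force":{"type":"number"}},"required":["rows"]}

```bash
mkdir -p pics
cat > h.py <<'E'
import numpy as np, cv2
from plant import sensors, eyes, finish_job
def cam(n):
    T=np.array(eyes.calibration(n)["world_from_camera"]); c=eyes.calibration(n)
    im,d=eyes.snapshot(n); f=200/np.tan(np.radians(c["fov_y"])/2)
    v,u=np.mgrid[:400,:640]
    P=np.stack([(u-c["cx"])/f*d,(v-c["cy"])/f*d,d],-1)@T[:3,:3].T+T[:3,3]
    P[d==0]=np.nan
    return im,d,P
def save(n,im): cv2.imwrite("pics/"+n,im[...,::-1])
E
python3 - <<'E'
from h import *
print(sensors.get_state())
for n in("scene","side"):
    im,d,P=cam(n); save(n+".png",im); np.savez(n,im=im,d=d,P=P); print(eyes.calibration(n))
E
```

```text
{'clock': 0.0, 'q': array([-1.08520207,  0.6899551 , -0.19452612,  1.56632141,  0.15728853,
        0.90254361, -0.21509607]), 'qd': array([ 0.00021849, -0.00132648,  0.00120687,  0.0018473 , -0.00138362,
        0.00346848,  0.00049314]), 'joint_torque': array([ 1.25773472e-04, -5.27548921e+01, -1.26696814e+00, -1.53422195e+01,
       -5.25911234e-02,  6.37352234e-03,  1.77924585e-04]), 'tool_pos': array([0.27262452, 0.56170124, 0.23793442]), 'eef_rot': array([ 2.23937907e-01,  9.74602981e-01, -9.06670867e-04, -1.44041828e-04]), 'contact_force': array([-0.31331214,  0.64300454, -0.29024729]), 'moment': array([0.05673051, 0.00671565, 0.06502758]), 'finger_force': 0.0, 'opening': 0.9994938567435593}
{'fov_y': 50.29038803840429, 'cx': 321.46965707920293, 'cy': 199.34080507344194, 'world_from_camera': array([[-0.8530776 ,  0.40970352, -0.32311241,  0.8662937 ],
       [ 0.52165241,  0.68357451, -0.51049452,  0.65622891],
       [ 0.01172   , -0.60404381, -0.79686493,  1.09835188],
       [ 0.        ,  0.        ,  0.        ,  1.        ]])}
{'fov_y': 51.133891059923386, 'cx': 326.05460320298636, 'cy': 200.37270584426813, 'world_from_camera': array([[ 0.84489059, -0.39451752,  0.36126973,  0.09179054],
       [-0.53485143, -0.63523381,  0.55714626, -0.56930184],
       [ 0.00968679, -0.66395326, -0.74771133,  0.90768936],
       [ 0.        ,  0.        ,  0.        ,  1.        ]])}
```

View pics/scene.png

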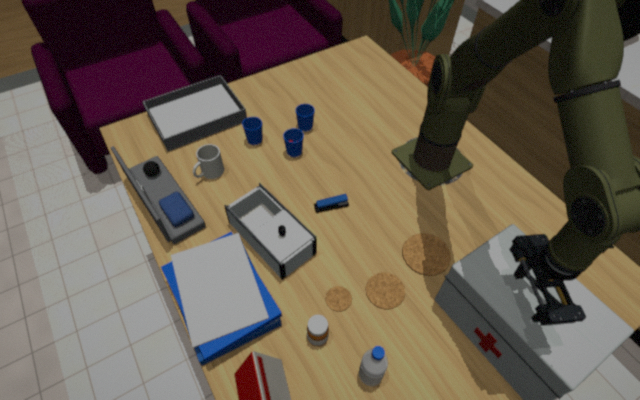

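View pics/side.png

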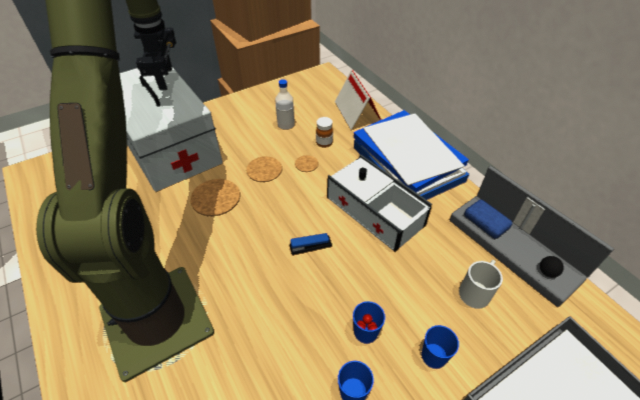

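The side view shows three cups: (368,322) with red pills, (439,347) and (355,382). There are three coasters at (215,197), (264,168) and (306,163). The case is at (380,200) with its knob at (362,174), the stapler is at (310,243), and a large look-alike case stands under the gripper.

Run:
```python
from h import *
from scipy.optimize import least_squares
S=np.load("side.npz");C=np.load("scene.npz")
P=S["P"];im=S["im"];Q=C["P"]
np.set_printoptions(precision=4,suppress=True)
def circ(p):
    r=least_squares(lambda a:np.hypot(p[:,0]-a[0],p[:,1]-a[1])-a[2],[*p[:,:2].mean(0),.04],loss="soft_l1",f_scale=.002).x
    return r
hs=cv2.cvtColor(im,cv2.COLOR_RGB2HSV)
for n,(u,v) in dict(A=(368,322),B=(439,347),C=(355,382)).items():
    w=np.zeros((400,640),bool);w[max(0,v-35):v+35,u-32:u+32]=1
    b=w&(hs[...,0]>100)&(hs[...,0]<130)&(hs[...,1]>120)&(P[...,2]>.073)&(P[...,2]<.1)
    r=w&((hs[...,0]<8)|(hs[...,0]>172))&(hs[...,1]>150)
    print(n,b.sum(),circ(P[b]),"z",np.percentile(P[b][:,2],[50,95]),"red",r.sum())
for n,(u,v) in dict(big=(215,197),mid=(264,168),small=(306,163)).items():
    w=np.zeros((400,640),np.uint8);
    m=((P[...,2]>.003)&(P[...,2]<.012)).astype(np.uint8)
    m[:, :]*=1; w[v-30:v+30,u-35:u+35]=1
    c=(m*w*(np.abs(hs[...,0].astype(int)-14)<8)).astype(bool)
    # keep component at centre
    _,L=cv2.connectedComponents(c.astype(np.uint8)); c=L==L[v,u]
    p=P[c]; (xc,yc),rad=cv2.minEnclosingCircle(p[:,:2].astype(np.float32)); print(n,c.sum(),xc,yc,2*rad,"area diam",np.median(p,0))
for n,X,lst in(("side",P,dict(caseFL=(328,183),knob=(362,169),stapler=(310,241),mug=(483,270),jar=(325,121),san=(283,83))),("scene",Q,dict(knob=(282,228),jar=(317,322),san=(378,352),mug=(209,152),bigcase=(540,320)))):
    for k,(u,v) in lst.items(): print(n,k,np.nanmedian(X[v-1:v+2,u-1:u+2].reshape(-1,3),0))
# case top points: rail tops z .087-.097
for X in(P,Q):
    b=(X[...,2]>.0885)&(X[...,2]<.096)&(X[...,0]>.45)&(X[...,0]<.85)&(X[...,1]>-.2)&(X[...,1]<.3)
    _,L,st,ce=cv2.connectedComponentsWithStats(b.astype(np.uint8))
    for i in np.argsort(-st[1:,4])[:5]+1:
        p=X[L==i]; print("rail",st[i,4],ce[i],cv2.minAreaRect(p[:,:2].astype(np.float32)*1000))
s=cv2.resize(im[280:400,320:480],None,fx=3,fy=3,interpolation=2); t=cv2.resize(im[140:260,180:440],None,fx=3,fy=3,interpolation=2)
o=np.zeros((360,480,3),np.uint8);save("crop.png",s);save("crop2.png",t)
```

```text
A 180 [ 0.3927 -0.2787  0.0327] z [0.0787 0.0819] red 157
B 194 [ 0.4862 -0.4023  0.0327] z [0.0787 0.0819] red 0
C 213 [ 0.2946 -0.3695  0.0327] z [0.0794 0.0823] red 0
big 1414 0.27351027727127075 0.28980571031570435 0.16655439138412476 area diam [0.2612 0.2809 0.0084]
mid 710 0.4487665891647339 0.3124806582927704 0.1386006474494934 area diam [0.4342 0.3136 0.0065]
small 255 0.5599839687347412 0.2642152011394501 0.08466321974992752 area diam [0.5571 0.2681 0.0048]
side caseFL [0.5398 0.1124 0.0629]
side knob [0.6156 0.0615 0.1209]
side stapler [ 0.4039 -0.0149  0.0346]
side mug [ 0.6997 -0.3204  0.0588]
side jar [0.6651 0.3282 0.086 ]
side san [0.5968 0.4674 0.17  ]
scene knob [0.6142 0.0581 0.1201]
scene jar [0.6612 0.3226 0.0848]
scene san [0.6006 0.476  0.1699]
scene mug [ 0.6611 -0.376   0.0532]
scene bigcase [0.3358 0.6143 0.3077]
rail 270 [363.0407 200.5259] ((583.572265625, -9.402496337890625), (47.86420822143555, 260.4300537109375), 9.800270080566406)
rail 231 [392.1212 177.8312] ((679.0623779296875, 8.307182312011719), (29.00979995727539, 260.3632507324219), 10.92025089263
[... 331 characters left out ...]
3571166992, 10.116923332214355), 34.21878433227539)
rail 217 [256.2581 236.8479] ((677.24072265625, 7.571014404296875), (29.29365348815918, 258.1255798339844), 10.334941864013672)
rail 198 [290.197  214.4141] ((578.0870971679688, -8.608306884765625), (34.58919906616211, 257.8406982421875), 10.363687515258789)
rail 20 [293.05 235.25] ((591.2933959960938, 74.34080505371094), (23.370460510253906, 14.091947555541992), 59.566986083984375)
rail 14 [260.1429 229.    ] ((659.9506225585938, 11.403287887573242), (15.150294303894043, 11.605305671691895), 0.3747909665107727)
rail 12 [289.5    244.6667] ((613.0861206054688, 98.94558715820312), (13.546222686767578, 13.866630554199219), 31.567365646362305)
```

View pics/crop.png

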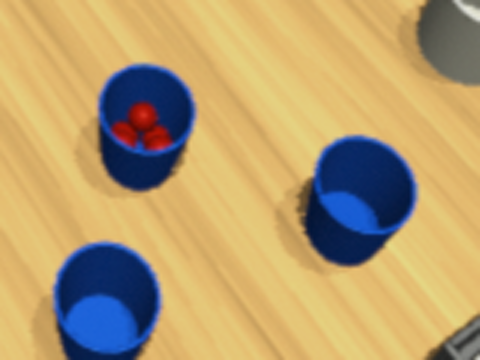

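View pics/crop2.png

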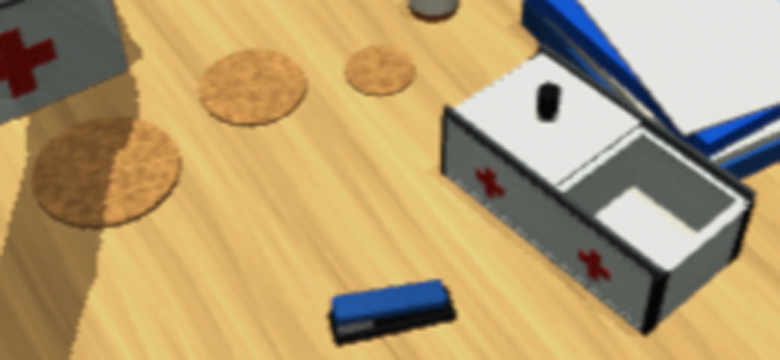

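Cup choice: the candidates are A (368,322), B (439,347) and C (355,382). A is farthest left (y=-0.279), and the crop shows it holds the pills. Of the coasters, the middle one at (264,169) comes to about 110 mm. Next I'll refine the case and coaster positions from picked corners.

```bash
cat >> h.py <<'E'
def ray(n,u,v,z):
    c=eyes.calibration(n);T=np.array(c["world_from_camera"]);f=200/np.tan(np.radians(c["fov_y"])/2)
    d=T[:3,:3]@[(u-c["cx"])/f,(v-c["cy"])/f,1]; return T[:3,3]+d*(z-T[2,3])/d[2]
from scipy.spatial.transform import Rotation as R
E
python3 - <<'E'
from h import *
np.set_printoptions(precision=4,suppress=True)
S=np.load("side.npz");C=np.load("scene.npz")
cs=[ray("side",180+a/3,140+b/3,.092)[:2] for a,b in((443,107),(660,275),(752,192),(540,55))]
print(cs,"mean",np.mean(cs,0)); 
for i,j in((0,1),(3,2),(1,2),(0,3)): d=cs[j]-cs[i]; print(np.linalg.norm(d),np.degrees(np.arctan2(d[1],d[0])))
for n,D,(u,v) in(("side",S,(264,168)),("side",S,(215,197)),("side",S,(306,163)),("scene",C,(386,290)),("scene",C,(428,254)),("scene",C,(339,298))):
    lab=cv2.cvtColor(D["im"],cv2.COLOR_RGB2LAB).astype(int); w=D["im"][v-28:v+28,u-33:u+33].astype(int)
    k=np.median(w[24:32,29:37].reshape(-1,3),0); m=(np.abs(w-k).sum(2)<70).astype(np.uint8)
    m=cv2.morphologyEx(cv2.medianBlur(m,3),cv2.MORPH_CLOSE,np.ones((5,5)))
    _,L,st,ce=cv2.connectedComponentsWithStats(m); l=L[28,33]
    ct=max(cv2.findContours((L==l).astype(np.uint8),0,cv2.CHAIN_APPROX_NONE)[0],key=len)[:,0]
    p=np.array([ray(n,u-33+a,v-28+b,.006)[:2] for a,b in ct],np.float32); c,s,_=cv2.fitEllipse(p*1000); print(n,(u,v),c,s)
for n,D in(("side",S),("scene",C)):   # knob
    P=D["P"];b=(P[...,2]>.115)&(P[...,2]<.126)&(np.hypot(P[...,0]-.615,P[...,1]-.06)<.04); print("knob",b.sum(),(P[b].max(0)+P[b].min(0))/2)
    b=(P[...,2]>.0825)&(P[...,2]<.0895)&(abs(P[...,0]-.64)<.04)&(P[...,1]<.05)&(D["im"].min(2)>150);print("cover low y",np.percentile(P[b][:,1],[1,3,10]) if b.any() else None)
P=C["P"];b=(P[...,0]<.45)&(P[...,1]>.4)&(P[...,2]>.05);print("big",np.nanpercentile(P[b][:,2],[10,50,90]),P[b].min(0),P[b].max(0))
E
```

```text
[array([0.5384, 0.113 ]), array([ 0.5851, -0.1439]), array([ 0.7101, -0.1155]), array([0.6549, 0.1234])] mean [ 0.6221 -0.0058]
0.26114203385601353 -79.69600147740107
0.24522094507064898 -77.0020205524852
0.12816666960068523 12.773912641419889
0.11700924538323239 5.072559982495735
side (264, 168) (431.9544677734375, 317.6654968261719) (101.9631118774414, 253.70095825195312)
side (215, 197) (242.18475341796875, 301.1253356933594) (141.0455780029297, 223.02723693847656)
side (306, 163) (585.383544921875, 290.12933349609375) (111.5364761352539, 190.74203491210938)
scene (386, 290) (429.20233154296875, 311.8292541503906) (189.48129272460938, 216.74339294433594)
scene (428, 254) (243.3839569091797, 302.117431640625) (136.04888916015625, 204.20834350585938)
scene (339, 298) (552.986083984375, 265.5669250488281) (174.26461791992188, 213.5090789794922)
knob 43 [0.6146 0.0568 0.1205]
cover low y [-0.3655 -0.3518 -0.1275]
knob 52 [0.6164 0.057  0.1201]
cover low y [-0.0119 -0.0051  0.0012]
big [0.1525 0.34   0.6839] [0.1056 0.4    0.0501] [0.3455 0.7456 0.7634]
```

```bash
cat >> h.py <<'E'
YAW=np.radians(10.3); EX=np.array([np.cos(YAW),np.sin(YAW),0]);EY=np.array([-EX[1],EX[0],0]);CC=np.array([.6257,-.0038,0])
def case(x,y,z): return CC+x*EX+y*EY+[0,0,z]
def rows(*pts,yaw=10.3):
    s=sensors.get_state();r=R.from_quat(s["eef_rot"]);t=r.as_matrix()
    cur=np.degrees(np.arctan2(t[1,1],t[0,1])); d=(yaw-cur+90)%180-90
    print("clk %.2f"%s["clock"],"tcp",np.round(s["tool_pos"],4),"yaw %.1f"%cur,"tilt z",np.round(t[:,2],3),"F",np.round(s["contact_force"],1),"open %.3f"%s["opening"],"ff %.1f"%s["finger_force"],"q7 %.2f"%s["q"][6])
    for p in pts: print(np.round(p,4),"->",np.round(t.T@(np.array(p)-s["tool_pos"])/.3,4),"turn",round(-d/360,4))
E
python3 -c "
from h import *
rows([.50,.25,.28],[.55,-.1,.25],[.393,-.279,.2])"
```

```text
clk 0.10 tcp [0.2727 0.5618 0.238 ] yaw 64.1 tilt z [-0.001 -0.002 -1.   ] F [ 0.2 -0.4 -0.7] open 1.000 ff 0.0 q7 -0.22
[0.5  0.25 0.28] -> [-1.1355 -0.6045 -0.1389] turn 0.1495
[ 0.55 -0.1   0.25] -> [-1.7947 -1.5812 -0.0372] turn 0.1495
[ 0.393 -0.279  0.2  ] -> [-1.5843 -2.3462  0.1307] turn 0.1495
```

Call:
{"op": "send_rows", "data": {
  "rows": "-1 -0.53 -0.14 0.15;-1 -0.53 -0.14 0.15;-1 -0.53 -0.14 0.15;-1 -0.53 -0.14 0.15;-1 -0.53 -0.14 0.15;-1 -0.53 -0.14 0.15;-1 -0.53 -0.14 0.15;-1 -0.53 -0.14 0.15;-1 -0.53 -0.14 0.15;-1 -0.53 -0.14 0.15",
  "jaw": -1,
  "force": 5
}}

```text
clock: 0.93
tool_pos: [0.4759, 0.2842, 0.281]
eef_rot: [0.645, 0.764, -0.0, 0.001]
contact_force: [-1.0, 0.6, -0.6]
opening: 1.0
finger_force: 0.0
```

```bash
python3 -c "
from h import *
rows([.55,.0,.25],[.55,-.1,.25],[.393,-.279,.2])"
```

```text
clk 0.93 tcp [0.4759 0.2842 0.281 ] yaw 9.7 tilt z [ 0.002 -0.002 -1.   ] F [-1.   0.6 -0.6] open 1.000 ff 0.0 q7 -0.42
[0.55 0.   0.25] -> [-0.9751  0.0837  0.1056] turn -0.0017
[ 0.55 -0.1   0.25] -> [-1.3037  0.0276  0.1062] turn -0.0017
[ 0.393 -0.279  0.2  ] -> [-1.8033 -0.589   0.2731] turn -0.0017
```

```bash
python3 -c "
from h import *
im,d,P=cam('wrist');save('w1.png',im);np.savez('w1',im=im,P=P)
hs=cv2.cvtColor(im,cv2.COLOR_RGB2HSV)
b=(P[...,2]>.0035)&(P[...,2]<.012)
_,L,st,ce=cv2.connectedComponentsWithStats(cv2.morphologyEx(b.astype(np.uint8),cv2.MORPH_OPEN,np.ones((5,5))))
for i in range(1,len(st)):
  if st[i,4]>800:
    p=P[(L==i)];print(st[i],ce[i],np.median(p,0),(p.min(0)+p.max(0))/2,p.max(0)-p.min(0))
"
```

```text
[ 125   89   99   99 7580] [173.83799472 137.81662269] [0.26232887 0.28886839 0.00761031] [0.26217087 0.28546963 0.0072028 ] [0.14092662 0.14050873 0.00715882]
[ 258  100   75   76 4476] [295.14968722 137.68252904] [0.43479783 0.31846951 0.00611734] [0.43508779 0.31640173 0.00615337] [0.10922292 0.10869628 0.00523455]
```

View pics/w1.png

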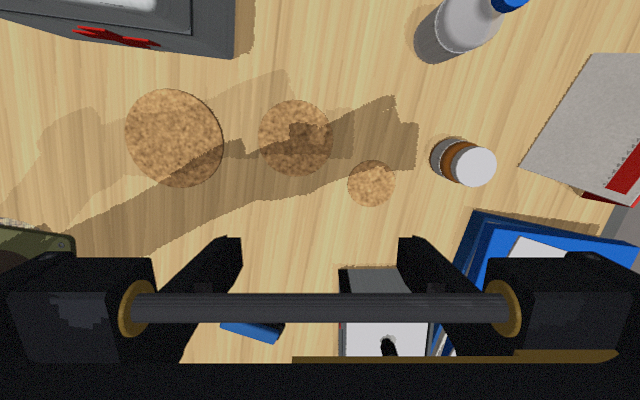

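Call:
{"op": "send_rows", "data": {
  "rows": "-0.98 0.08 0.1 0;-0.98 0.08 0.1 0;-0.98 0.08 0.1 0;-0.98 0.08 0.1 0;-0.98 0.08 0.1 0;-0.98 0.08 0.1 0;-0.98 0.08 0.1 0;-0.98 0.08 0.1 0;-0.98 0.08 0.1 0"
}}

```text
clock: 1.73
tool_pos: [0.5485, 0.002, 0.2499]
eef_rot: [0.643, 0.766, -0.0, -0.0]
contact_force: [0.1, 0.6, -0.6]
opening: 1.0
finger_force: 0.0
```

```bash
python3 -c "
from h import *
rows([.55,-.1,.25],[.393,-.279,.2])"
```

```text
clk 1.73 tcp [0.5485 0.002  0.2499] yaw 10.0 tilt z [-0.001 -0.    -1.   ] F [ 0.1  0.6 -0.6] open 1.000 ff 0.0 q7 0.10
[ 0.55 -0.1   0.25] -> [-3.357e-01 -5.410e-02 -2.000e-04] turn -0.0009
[ 0.393 -0.279  0.2  ] -> [-0.8328 -0.6726  0.1671] turn -0.0009
```

The wrist view shows the 109 mm coaster at pixel (295,138), which puts it at (0.435, 0.3175). Now to the cup.

Call:
{"op": "send_rows", "data": {
  "rows": "-0.83 -0.67 0.25 0;-0.83 -0.67 0.25 0;-0.83 -0.67 0.25 0;-0.83 -0.67 0.25 0;-0.83 -0.67 0.25 0;-0.83 -0.67 0.25 0;-0.83 -0.67 0.25 0;-0.83 -0.67 0.25 0;-0.83 -0.67 0.25 0;-0.83 -0.67 0.25 0"
}}

```text
clock: 2.57
tool_pos: [0.3947, -0.276, 0.1752]
eef_rot: [0.642, 0.767, 0.001, -0.001]
contact_force: [0.1, 0.9, 0.4]
opening: 1.001
finger_force: 0.0
```

```bash
python3 -c "
from h import *
S=np.load('side.npz');P=S['P'];im=S['im'];hs=cv2.cvtColor(im,cv2.COLOR_RGB2HSV)
# cup A rim ellipse in crop: left 98,right 195,top 64,bottom 153 (x3, offset 320,280)
for a,b in((98,110),(195,110),(147,64),(147,153)): print(ray('side',320+a/3,280+b/3,.08))
rows([.393,-.279,.035])"
```

```text
[ 0.36298615 -0.26161334  0.08      ]
[ 0.42129667 -0.29814061  0.08      ]
[ 0.41370569 -0.251032    0.08      ]
[ 0.37352441 -0.30585102  0.08      ]
clk 2.57 tcp [ 0.3947 -0.276   0.1752] yaw 10.1 tilt z [-0.     0.002 -1.   ] F [0.1 0.9 0.4] open 1.001 ff 0.0 q7 0.64
[ 0.393 -0.279  0.035] -> [-0.0098 -0.0074  0.4674] turn -0.0005
```

Call:
{"op": "send_rows", "data": {
  "rows": "-0.01 -0.007 0 0;-0.01 -0.007 0.1 0;-0.01 -0.007 0.2 0;-0.01 -0.007 0.3 0;-0.01 -0.007 0.4 0;-0.01 -0.007 0.467 0;-0.01 -0.007 0.467 0;-0.01 -0.007 0.467 0"
}}

```text
clock: 3.23
tool_pos: [0.3943, -0.278, 0.0353]
eef_rot: [0.64, 0.768, 0.001, -0.001]
contact_force: [0.1, 0.4, 0.9]
opening: 1.0
finger_force: 0.0
```

Call:
{"op": "send_rows", "data": {
  "rows": "0 0 0 0;0 0 0 0;0 0 0 0;0 0 0 0;0 0 0 0;0 0 0 0;0 0 0 0;0 0 0 0",
  "jaw": 1,
  "force": 10
}}

```text
clock: 3.9
tool_pos: [0.3934, -0.2809, 0.0367]
eef_rot: [0.642, 0.767, 0.0, 0.001]
contact_force: [-1.1, -0.8, 9.0]
opening: 0.782
finger_force: 9.9
```

```bash
python3 -c "
from h import *
rows([.393,-.279,.15])
im,d,P=cam('side');save('s2.png',cv2.resize(im[220:400,300:500],None,fx=3,fy=3))"
```

```text
clk 3.90 tcp [ 0.3934 -0.2809  0.0367] yaw 10.1 tilt z [ 0.002 -0.001 -1.   ] F [-1.1 -0.8  9. ] open 0.782 ff 9.9 q7 0.62
[ 0.393 -0.279  0.15 ] -> [ 6.200e-03  3.000e-04 -3.776e-01] turn -0.0005
```

View pics/s2.png

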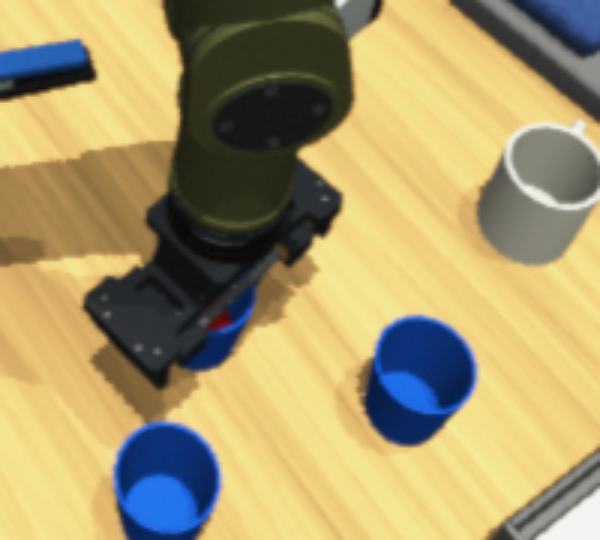

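The jaw stopped at 68.8 mm, so the pads are touching near the rim. Tipped in that grip, the cup would hit the palm. I'll re-grip with the rim mid-pad so the cup can pivot about its rim.

Call:
{"op": "send_rows", "data": {
  "rows": "0 0 0 0;0 0 0 0;0 0 0 0;0.006 0 -0.08 0;0.006 0 -0.08 0;0.006 0 -0.08 0;0.006 0 -0.08 0",
  "jaw": -1
}}

```text
clock: 4.53
tool_pos: [0.3927, -0.2789, 0.0594]
eef_rot: [0.642, 0.767, 0.0, 0.0]
contact_force: [0.7, -0.4, -0.0]
opening: 1.001
finger_force: 0.0
```

Call:
{"op": "send_rows", "data": {
  "rows": "0 0 0 0;0 0 0 0;0 0 0 0;0 0 0 0;0 0 0 0;0 0 0 0;0 0 0 0;0 0 0 0",
  "jaw": 1,
  "force": 15
}}

```text
clock: 5.2
tool_pos: [0.3926, -0.2789, 0.0595]
eef_rot: [0.642, 0.767, 0.0, -0.0]
contact_force: [-0.2, 0.4, -1.1]
opening: 0.779
finger_force: 15.0
```

```bash
python3 -c "
from h import *
e=case(0,-.13,.08); print(e)
p=e-.018*EY+[0,0,.09]-[0,0,.019]
rows([.393,-.279,.15],p+[0,0,.06],p,p-.04*EY)"
```

```text
[ 0.64894429 -0.13170505  0.08      ]
clk 5.20 tcp [ 0.3926 -0.2789  0.0595] yaw 10.1 tilt z [-0.  0. -1.] F [-0.2  0.4 -1.1] open 0.779 ff 15.0 q7 0.62
[ 0.393 -0.279  0.15 ] -> [-0.0007  0.0013 -0.3016] turn -0.0005
[ 0.6522 -0.1494  0.211 ] -> [ 0.2729  0.9276 -0.505 ] turn -0.0005
[ 0.6522 -0.1494  0.151 ] -> [ 0.2729  0.9276 -0.305 ] turn -0.0005
[ 0.6593 -0.1888  0.151 ] -> [ 0.1395  0.9281 -0.305 ] turn -0.0005
```

Call:
{"op": "send_rows", "data": {
  "rows": "0 0 -0.1 0;0 0 -0.25 0;0.05 0.1 -0.38 0;0.1 0.2 -0.4 0;0.14 0.3 -0.4 0;0.14 0.42 -0.4 0;0.14 0.54 -0.4 0;0.14 0.66 -0.4 0;0.14 0.78 -0.4 0;0.14 0.9 -0.4 0"
}}

```text
clock: 6.03
tool_pos: [0.6521, -0.1894, 0.1794]
eef_rot: [0.642, 0.767, -0.0, -0.0]
contact_force: [0.7, -0.2, -1.3]
opening: 0.782
finger_force: 15.0
```

```bash
python3 -c "
from h import *
e=case(0,-.13,.08)
L=[]
for D,h in((.016,.088),(.016,.079),(.0424,.0697),(.0637,.051),(.0773,.026),(.0814,.0053)):
  L.append(e-D*EY+[0,0,h-.0205])
rows(*L)
im,d,P=cam('side');save('s3.png',im[100:360,300:600])"
```

```text
clk 6.03 tcp [ 0.6521 -0.1894  0.1794] yaw 10.1 tilt z [-0.001  0.    -1.   ] F [ 0.7 -0.2 -1.3] open 0.782 ff 15.0 q7 0.40
[ 0.6518 -0.1474  0.1475] -> [0.1377 0.0239 0.1065] turn -0.0005
[ 0.6518 -0.1474  0.1385] -> [0.1377 0.0239 0.1365] turn -0.0005
[ 0.6565 -0.1734  0.1292] -> [0.0497 0.0242 0.1675] turn -0.0005
[ 0.6603 -0.1944  0.1105] -> [-0.0213  0.0244  0.2298] turn -0.0005
[ 0.6628 -0.2078  0.0855] -> [-0.0667  0.0247  0.3131] turn -0.0005
[ 0.6635 -0.2118  0.0648] -> [-0.0804  0.0248  0.3821] turn -0.0005
```

View pics/s3.png

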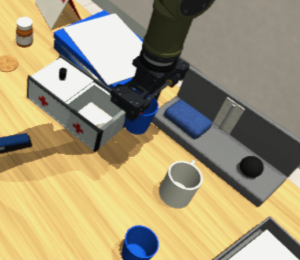

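Call:
{"op": "send_rows", "data": {
  "rows": "0.138 0.024 0 0;0.138 0.024 0.106 0;0.138 0.024 0.106 0;0.138 0.024 0.13 0;0.11 0.024 0.145 0;0.08 0.024 0.157 0;0.05 0.024 0.168 0;0.026 0.024 0.188 0;0.002 0.024 0.208 0;-0.021 0.024 0.23 0"
}}

```text
clock: 6.92
tool_pos: [0.6593, -0.1968, 0.1103]
eef_rot: [0.643, 0.766, 0.0, 0.0]
contact_force: [-0.5, 0.1, -2.0]
opening: 0.777
finger_force: 15.0
```

```bash
python3 -c "
from h import *
e=case(0,-.13,.08)
L=[]
for D,h in((.0637,.051),(.0773,.026),(.0814,.0053)):
  L.append(e-D*EY+[0,0,h-.0205])
rows(*L)
im,d,P=cam('side')
o=cv2.resize(im[170:250,390:490],None,fx=4,fy=4);im2,d,P2=cam('scene');save('s4.png',np.hstack([o,cv2.resize(im2[180:260,170:270],None,fx=4,fy=4)]))"
```

```text
clk 6.92 tcp [ 0.6593 -0.1968  0.1103] yaw 10.0 tilt z [ 0.001 -0.    -1.   ] F [-0.5  0.1 -2. ] open 0.777 ff 15.0 q7 0.40
[ 0.6603 -0.1944  0.1105] -> [ 0.0074  0.0048 -0.0007] turn -0.0007
[ 0.6628 -0.2078  0.0855] -> [-0.0379  0.0049  0.0826] turn -0.0007
[ 0.6635 -0.2118  0.0648] -> [-0.0515  0.005   0.1516] turn -0.0007
```

View pics/s4.png

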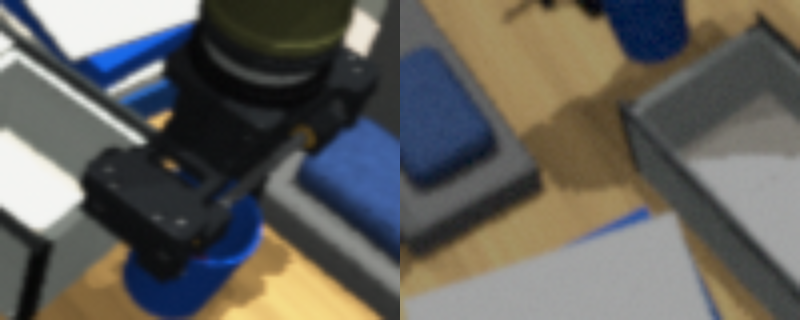

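```bash
cat >> h.py <<'E'
def tilt():
    s=sensors.get_state(); piv=s["tool_pos"]+[0,0,.0205]; pts=[]
    for n in("side","scene"):
        im,d,P=cam(n);hs=cv2.cvtColor(im,cv2.COLOR_RGB2HSV)
        b=(hs[...,0]>105)&(hs[...,0]<128)&(hs[...,1]>140)&(np.linalg.norm(P-piv,axis=-1)<.1)&(P[...,2]<piv[2]+.045);pts.append(P[b])
    p=np.vstack(pts)-piv; y=p@EY; x=p@EX; best=[]
    for th in range(-60,141,2):
        for sh in np.arange(-.01,.0101,.005):
            t=np.radians(th); a=-y*np.sin(t)+p[:,2]*np.cos(t)+.08+sh; q=y*np.cos(t)+p[:,2]*np.sin(t)
            r=np.hypot(x,q)-(.028+.007*a/.08); e=np.minimum(abs(r),abs(r+.003))+np.maximum(0,-a)+np.maximum(0,a-.08)
            best.append((np.mean(np.minimum(e,.01)),th,sh))
    print("tilt fit n",[len(k) for k in pts],[(round(c*1000,2),t,round(sh,3)) for c,t,sh in sorted(best)[:4]])
E
python3 -c "
from h import *
tilt()"
```

```text
tilt fit n [382, 512] [(np.float64(1.1), 10, np.float64(-0.005)), (np.float64(1.16), 10, np.float64(0.0)), (np.float64(1.18), 12, np.float64(-0.005)), (np.float64(1.23), 8, np.float64(-0.005))]
```

The cup slipped off the wall edge and still hangs at about 10°, so nothing is lost. A better way is to drag the hanging cup in +y over the fixed end wall. The wall holds the foot back and the mouth tips forward over the bin.

```bash
python3 -c "
from h import *
e=case(0,-.13,.08)
L=[]
for D,h in((-.066,.07),(-.029,.07),(.01,.075),(.046,.06),(.06,.046),(.064,.035),(.06,.029),(.058,.022)):
  L.append(e+D*EY+[0,0,h-.0205])
rows(*L)"
```

```text
clk 7.12 tcp [ 0.659  -0.195   0.1102] yaw 10.1 tilt z [-0.001  0.001 -1.   ] F [ 0.8 -0.4 -1.2] open 0.784 ff 15.0 q7 0.40
[ 0.6607 -0.1966  0.1295] -> [-0.0064  0.0046 -0.0645] turn -0.0006
[ 0.6541 -0.1602  0.1295] -> [ 0.1169  0.0042 -0.0644] turn -0.0006
[ 0.6472 -0.1219  0.1345] -> [ 0.2469  0.0037 -0.0809] turn -0.0006
[ 0.6407 -0.0864  0.1195] -> [ 0.3669  0.0033 -0.0308] turn -0.0006
[ 0.6382 -0.0727  0.1055] -> [0.4135 0.0032 0.0159] turn -0.0006
[ 0.6375 -0.0687  0.0945] -> [0.4268 0.0032 0.0525] turn -0.0006
[ 0.6382 -0.0727  0.0885] -> [0.4135 0.0032 0.0725] turn -0.0006
[ 0.6386 -0.0746  0.0815] -> [0.4068 0.0033 0.0958] turn -0.0006
```

Call:
{"op": "send_rows", "data": {
  "rows": "0 0.004 -0.03 0;0 0.004 -0.064 0;0.06 0.004 -0.064 0;0.117 0.004 -0.064 0;0.16 0.004 -0.07 0;0.205 0.003 -0.076 0;0.247 0.003 -0.08 0;0.287 0.003 -0.066 0;0.327 0.003 -0.05 0;0.367 0.003 -0.031 0",
  "force": 8
}}

```text
clock: 7.95
tool_pos: [0.6412, -0.0841, 0.1204]
eef_rot: [0.641, 0.767, 0.001, 0.0]
contact_force: [1.8, 0.3, -0.2]
opening: 0.771
finger_force: 7.9
```

```bash
python3 -c "
from h import *
tilt()
e=case(0,-.13,.08)
L=[]
for D,h in((.046,.06),(.06,.046),(.064,.035),(.06,.029),(.058,.022)):
  L.append(e+D*EY+[0,0,h-.0205])
rows(*L)"
```

```text
tilt fit n [738, 262] [(np.float64(1.18), -60, np.float64(-0.005)), (np.float64(1.24), -60, np.float64(-0.01)), (np.float64(1.28), -58, np.float64(-0.005)), (np.float64(1.39), -58, np.float64(-0.01))]
clk 8.05 tcp [ 0.6395 -0.0819  0.1186] yaw 10.4 tilt z [-0.003  0.003 -1.   ] F [0.4 1.2 1.9] open 0.773 ff 7.8 q7 0.26
[ 0.6407 -0.0864  0.1195] -> [-0.0155  0.0014 -0.003 ] turn 0.0002
[ 0.6382 -0.0727  0.1055] -> [0.0309 0.0016 0.0438] turn 0.0002
[ 0.6375 -0.0687  0.0945] -> [0.0441 0.0017 0.0805] turn 0.0002
[ 0.6382 -0.0727  0.0885] -> [0.0307 0.0017 0.1005] turn 0.0002
[ 0.6386 -0.0746  0.0815] -> [0.024  0.0018 0.1238] turn 0.0002
```

Tilt is now 60° toward +y, with the mouth over the bin, as planned. I'll lower it to pour.

Call:
{"op": "send_rows", "data": {
  "rows": "0.015 0.002 0.022 0;0.028 0.002 0.044 0;0.034 0.002 0.06 0;0.034 0.002 0.08 0;0.03 0.002 0.1 0;0.024 0.002 0.124 0;0.024 0.002 0.124 0;0.024 0.002 0.124 0;0.024 0.002 0.124 0;0.024 0.002 0.124 0"
}}

```text
clock: 8.88
tool_pos: [0.64, -0.0803, 0.0828]
eef_rot: [0.642, 0.766, -0.0, 0.0]
contact_force: [0.4, 0.2, -0.6]
opening: 0.766
finger_force: 8.0
```

```bash
sed -i 's/range(-60,141,2)/range(-130,141,2)/' h.py
cat >> h.py <<'E'
def pills():
    for n in("side","scene"):
        im,d,P=cam(n);hs=cv2.cvtColor(im,cv2.COLOR_RGB2HSV)
        b=((hs[...,0]<6)|(hs[...,0]>174))&(hs[...,1]>170)&(hs[...,2]>40)&(P[...,0]>.3)&(P[...,0]<.8)&(abs(P[...,1])<.35)
        _,L,st,ce=cv2.connectedComponentsWithStats(b.astype(np.uint8))
        for i in range(1,len(st)):
            if st[i,4]>5: m=np.median(P[L==i],0)-CC; print(n,ce[i].round(),st[i,4],"case xyz",np.round([m@EX,m@EY,m[2]],3))
        save("p_%s_%.1f.png"%(n,sensors.get_state()["clock"]),im)
E
python3 -c "
from h import *
tilt();pills();rows(case(0,-.072,.0815))"
```

```text
tilt fit n [656, 219] [(np.float64(2.48), -104, np.float64(-0.005)), (np.float64(2.5), -102, np.float64(-0.005)), (np.float64(2.68), -102, np.float64(0.0)), (np.float64(2.69), -106, np.float64(-0.005))]
side [343. 200.] 28 case xyz [-0.064  0.069  0.04 ]
side [382. 211.] 24 case xyz [-0.    -0.021  0.023]
side [396. 216.] 21 case xyz [ 0.013 -0.062  0.025]
side [378. 228.] 31 case xyz [-0.064 -0.061  0.04 ]
scene [255. 213.] 16 case xyz [ 0.011 -0.054  0.079]
scene [252. 224.] 14 case xyz [ 0.024 -0.059  0.025]
clk 9.08 tcp [ 0.6403 -0.0796  0.0829] yaw 10.1 tilt z [ 0.001 -0.    -1.   ] F [ 0.6 -0.4  0.1] open 0.763 ff 8.0 q7 0.25
[ 0.6386 -0.0746  0.0815] -> [ 0.0171 -0.0027  0.0047] turn -0.0005
```

Tilt is 104° and the pills are dropping into the bin. I'll jiggle the cup gently and wait for the rest.

Call:
{"op": "send_rows", "data": {
  "rows": "0 0 0 0;0.02 0 0 0;0 0 0 0;0.02 0 0 0;0 0 0 0;0 0 0 0;0 0 0 0;0 0 0 0"
}}

```text
clock: 9.75
tool_pos: [0.6403, -0.0797, 0.0828]
eef_rot: [0.642, 0.767, 0.0, 0.0]
contact_force: [-0.5, -1.9, -1.0]
opening: 0.772
finger_force: 8.0
```

```bash
python3 -c "
from h import *
tilt();pills();
e=case(0,-.13,.08)
rows(*[e+D*EY+[0,0,h-.0205] for D,h in((.07,.03),(.07,.08),(.065,.16),(.065,.2))])
im=cv2.imread(sorted(__import__('glob').glob('pics/p_side*'))[-1]);i2=cv2.imread(sorted(__import__('glob').glob('pics/p_scene*'))[-1])
cv2.imwrite('pics/pp.png',np.hstack([cv2.resize(im[160:260,320:460],None,fx=2.8,fy=2.8),cv2.resize(i2[180:280,210:350],None,fx=2.8,fy=2.8)]))"
```

```text
tilt fit n [663, 277] [(np.float64(2.55), -102, np.float64(-0.005)), (np.float64(2.59), -104, np.float64(-0.005)), (np.float64(2.69), -100, np.float64(-0.005)), (np.float64(2.79), -106, np.float64(-0.005))]
side [343. 200.] 28 case xyz [-0.065  0.069  0.04 ]
side [382. 211.] 21 case xyz [ 0.    -0.021  0.022]
side [403. 220.] 20 case xyz [ 0.018 -0.082  0.023]
side [377. 228.] 31 case xyz [-0.064 -0.062  0.043]
scene [248. 221.] 18 case xyz [ 0.028 -0.077  0.026]
clk 9.95 tcp [ 0.6401 -0.0795  0.0827] yaw 10.1 tilt z [ 0. -0. -1.] F [0.8 0.4 0.2] open 0.770 ff 8.0 q7 0.25
[ 0.6364 -0.0628  0.0895] -> [ 0.057  -0.0024 -0.0226] turn -0.0005
[ 0.6364 -0.0628  0.1395] -> [ 0.057  -0.0024 -0.1893] turn -0.0005
[ 0.6373 -0.0678  0.2195] -> [ 0.0402 -0.0023 -0.4559] turn -0.0005
[ 0.6373 -0.0678  0.2595] -> [ 0.0402 -0.0023 -0.5893] turn -0.0005
```

View pics/pp.png

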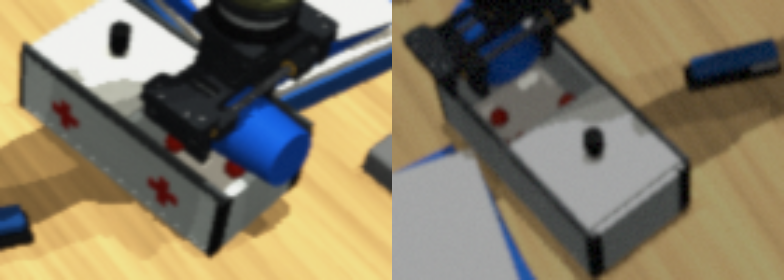

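Three or more pills are visible in the bin and the cup lies on the end wall with its mouth down. I'll lift it and count.

Call:
{"op": "send_rows", "data": {
  "rows": "0.05 0 -0.05 0;0.05 0 -0.1 0;0.05 0 -0.2 0;0.04 0 -0.3 0;0.04 0 -0.4 0;0.04 0 -0.5 0;0.04 0 -0.59 0;0.04 0 -0.59 0;0.04 0 -0.59 0"
}}

```text
clock: 10.7
tool_pos: [0.6387, -0.0676, 0.2612]
eef_rot: [0.642, 0.767, 0.001, 0.001]
contact_force: [-0.3, 0.1, -2.4]
opening: 0.769
finger_force: 8.0
```

```bash
python3 -c "
from h import *
tilt();pills();
im=cv2.imread(sorted(__import__('glob').glob('pics/p_side_1*'))[-1]);i2=cv2.imread(sorted(__import__('glob').glob('pics/p_scene_1*'))[-1])
i3,_,_=cam('wrist')
cv2.imwrite('pics/pq.png',np.hstack([cv2.resize(im[120:260,320:460],None,fx=2.8,fy=2.8),cv2.resize(i2[140:280,210:350],None,fx=2.8,fy=2.8)]))
rows(case(0,.0,.2),case(0,.15,.2))"
```

```text
tilt fit n [894, 412] [(np.float64(1.8), -92, np.float64(-0.005)), (np.float64(1.83), -90, np.float64(-0.005)), (np.float64(1.96), -94, np.float64(-0.005)), (np.float64(1.99), -90, np.float64(0.0))]
side [342. 200.] 28 case xyz [-0.065  0.069  0.04 ]
side [393. 208.] 98 case xyz [ 0.03  -0.039  0.025]
side [382. 210.] 32 case xyz [ 0.002 -0.021  0.024]
side [403. 219.] 30 case xyz [ 0.02  -0.082  0.025]
side [377. 228.] 34 case xyz [-0.064 -0.062  0.04 ]
scene [248. 222.] 18 case xyz [ 0.028 -0.077  0.026]
clk 10.95 tcp [ 0.637  -0.0674  0.258 ] yaw 10.1 tilt z [-0.003  0.    -1.   ] F [-0.3 -1.  -0.4] open 0.768 ff 8.0 q7 0.23
[ 0.6257 -0.0038  0.2   ] -> [0.2152 0.0006 0.1936] turn -0.0005
[0.5989 0.1438 0.2   ] -> [ 0.7152 -0.0009  0.194 ] turn -0.0005
```

View pics/pq.png

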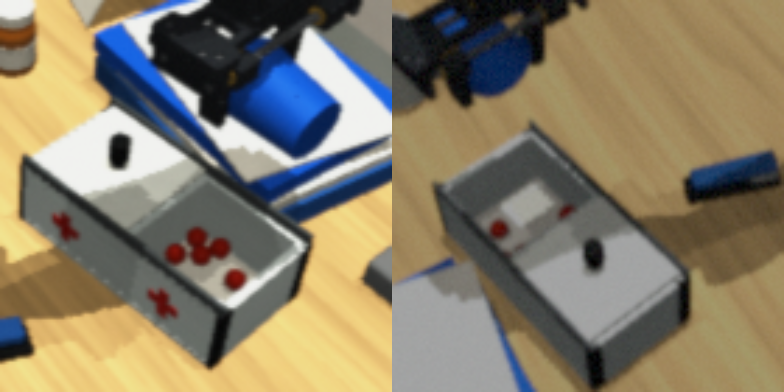

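```bash
python3 -c "
from h import *
im,d,P=cam('scene');b=(im[...,0].astype(int)>1.6*im[...,1])&(im[...,0]>45);b[:205]=0;b[235:]=0;b[:,:235]=0;b[:,290:]=0
_,L,st,ce=cv2.connectedComponentsWithStats(b.astype(np.uint8))
for i in range(1,len(st)):
  m=np.median(P[L==i],0)-CC; print(ce[i].round(),st[i,4],np.round([m@EX,m@EY,m[2]],3))
im,d,P=cam('side');b=(im[...,0].astype(int)>1.6*im[...,1])&(im[...,0]>45);b[:195]=0;b[235:]=0;b[:,:365]=0;b[:,430:]=0
for u,v in((175,253),(197,237),(202,255),(220,247),(235,278)):
  m=P[round(120+v/2.8),round(320+u/2.8)]-CC; print('side',np.round([m@EX,m@EY,m[2]],3))
"
```

```text
[272. 215.] 11 [-0.04  -0.048  0.028]
[248. 222.] 30 [ 0.028 -0.076  0.025]
side [ 0.001 -0.021  0.026]
side [ 0.032 -0.023  0.025]
side [ 0.022 -0.04   0.022]
side [ 0.039 -0.049  0.029]
side [ 0.023 -0.082  0.025]
```

The pills are all in. Five show in the side view, and the sixth is at case (-0.040,-0.048), seen by the scene camera. I'll carry the cup above the coaster and loosen the grip so it can swing upright.

```bash
python3 -c "
from h import *
rows([.55,.15,.22],[.435,.3175,.20])"
```

```text
clk 11.05 tcp [ 0.6374 -0.0675  0.2585] yaw 10.1 tilt z [-0.002  0.    -1.   ] F [-0.2  0.1  0. ] open 0.769 ff 8.0 q7 0.23
[0.55 0.15 0.22] -> [ 0.7647 -0.1592  0.129 ] turn -0.0005
[0.435  0.3175 0.2   ] -> [ 1.3816 -0.4383  0.1967] turn -0.0005
```

Call:
{"op": "send_rows", "data": {
  "rows": "0.08 -0.02 0 0;0.18 -0.05 0.02 0;0.3 -0.09 0.04 0;0.42 -0.13 0.06 0;0.54 -0.17 0.08 0;0.66 -0.21 0.1 0;0.78 -0.25 0.12 0;0.88 -0.28 0.14 0;0.96 -0.3 0.15 0;1 -0.31 0.16 0"
}}

```text
clock: 11.88
tool_pos: [0.4915, 0.2155, 0.211]
eef_rot: [0.64, 0.768, 0.0, -0.001]
contact_force: [-0.6, 0.6, -1.2]
opening: 0.767
finger_force: 8.0
```

Call:
{"op": "send_rows", "data": {
  "rows": "0.08 -0.03 0.01 0;0.16 -0.05 0.02 0;0.25 -0.08 0.03 0;0.32 -0.1 0.04 0;0.38 -0.125 0.04 0;0.38 -0.125 0.04 0;0.38 -0.125 0.04 0;0.38 -0.125 0.04 0",
  "force": 3
}}

```text
clock: 12.55
tool_pos: [0.438, 0.3154, 0.1997]
eef_rot: [0.643, 0.766, -0.0, 0.001]
contact_force: [0.0, -0.4, -0.7]
opening: 0.758
finger_force: 3.0
```

```bash
python3 -c "
from h import *
tilt();rows([.435,.3175,.10])"
```

```text
tilt fit n [624, 442] [(np.float64(2.14), 14, np.float64(-0.01)), (np.float64(2.16), 16, np.float64(-0.01)), (np.float64(2.24), 12, np.float64(-0.01)), (np.float64(2.3), 18, np.float64(-0.01))]
clk 12.65 tcp [0.4381 0.3152 0.1998] yaw 9.9 tilt z [ 0.001 -0.001 -1.   ] F [-0.1 -0.4 -0.3] open 0.762 ff 3.0 q7 -0.45
[0.435  0.3175 0.1   ] -> [ 0.0097 -0.0092  0.3326] turn -0.001
```

It swung close to upright. I'll lower it toward the coaster.

Call:
{"op": "send_rows", "data": {
  "rows": "0.01 -0.01 0.08 0;0.01 -0.01 0.16 0;0.01 -0.01 0.24 0;0.01 -0.01 0.32 0;0.01 -0.01 0.38 0;0.01 -0.01 0.4 0;0.01 -0.01 0.4 0;0.01 -0.01 0.4 0"
}}

```text
clock: 13.32
tool_pos: [0.4342, 0.319, 0.0802]
eef_rot: [0.643, 0.766, 0.0, 0.0]
contact_force: [1.0, 0.3, -0.2]
opening: 0.756
finger_force: 3.0
```

```bash
python3 -c "
from h import *
tilt();rows([.435,.3175,.065])
im,d,P=cam('side')
s=sensors.get_state()['tool_pos'];hs=cv2.cvtColor(im,cv2.COLOR_RGB2HSV);b=(hs[...,0]>105)&(hs[...,0]<128)&(hs[...,1]>140)&(np.linalg.norm(P-s,axis=-1)<.1)
print(P[b].min(0),P[b].max(0))"
```

```text
tilt fit n [512, 351] [(np.float64(1.92), 14, np.float64(-0.01)), (np.float64(1.98), 12, np.float64(-0.01)), (np.float64(2.01), 16, np.float64(-0.01)), (np.float64(2.13), 10, np.float64(-0.01))]
clk 13.42 tcp [0.4344 0.3197 0.0809] yaw 10.1 tilt z [ 0.002  0.001 -1.   ] F [0.2 0.4 0.1] open 0.755 ff 3.0 q7 -0.45
[0.435  0.3175 0.065 ] -> [-0.0078  0.0006  0.0531] turn -0.0006
[0.39667741 0.27538365 0.03203312] [0.47717169 0.36233893 0.161241  ]
```

Call:
{"op": "send_rows", "data": {
  "rows": "-0.02 0 0.02 0;-0.02 0 0.04 0;-0.02 0 0.06 0;-0.02 0 0.07 0;-0.02 0 0.078 0;-0.02 0 0.085 0;-0.02 0 0.09 0;-0.02 0 0.09 0;-0.02 0 0.09 0"
}}

```text
clock: 14.22
tool_pos: [0.4343, 0.314, 0.0528]
eef_rot: [0.642, 0.767, 0.0, -0.0]
contact_force: [-0.5, 1.0, 3.0]
opening: 0.762
finger_force: 3.1
```

```bash
python3 -c "
from h import *
tilt();rows([.435,.3175,.065])"
```

```text
tilt fit n [474, 305] [(np.float64(2.13), 16, np.float64(-0.01)), (np.float64(2.16), 18, np.float64(-0.01)), (np.float64(2.17), 14, np.float64(-0.01)), (np.float64(2.3), 12, np.float64(-0.01))]
clk 14.32 tcp [0.4343 0.3139 0.0528] yaw 10.1 tilt z [-0.  0. -1.] F [-1.   1.2  3.1] open 0.757 ff 3.1 q7 -0.44
[0.435  0.3175 0.065 ] -> [ 0.0115  0.0046 -0.0408] turn -0.0005
```

Call:
{"op": "send_rows", "data": {
  "rows": "0 0 0 0;0 0 0 0;0 0 0 0;0 0 0 0;0 0 0 0;0 0 0 0",
  "jaw": -1
}}

```text
clock: 14.82
tool_pos: [0.4343, 0.3135, 0.0526]
eef_rot: [0.642, 0.767, -0.0, -0.0]
contact_force: [0.4, -1.0, -0.2]
opening: 0.997
finger_force: 0.0
```

Call:
{"op": "send_rows", "data": {
  "rows": "0 0 -0.05 0;0 0 -0.12 0;0 0 -0.2 0;0 0 -0.3 0;0 0 -0.42 0;0 0 -0.5 0;0 0 -0.5 0"
}}

```text
clock: 15.4
tool_pos: [0.4369, 0.3153, 0.2075]
eef_rot: [0.642, 0.767, 0.005, 0.001]
contact_force: [0.1, 0.4, -0.3]
opening: 0.998
finger_force: 0.0
```

```bash
python3 -c "
from h import *
for n in('side','scene'):
    im,d,P=cam(n);hs=cv2.cvtColor(im,cv2.COLOR_RGB2HSV)
    b=(hs[...,0]>105)&(hs[...,0]<128)&(hs[...,1]>140)&(np.hypot(P[...,0]-.435,P[...,1]-.3175)<.09)&(P[...,2]<.12)
    p=P[b];print(n,b.sum(),p.min(0).round(3),p.max(0).round(3))
    t=p[p[:,2]>.08]; c,r=cv2.minEnclosingCircle(t[:,:2].astype(np.float32)); print('rim',c,r, 'z',np.percentile(t[:,2],[50,95]))
K=case(0,.0617,.108)
rows(K+.05*EY+[0,0,.1],yaw=10.3)"
```

```text
side 551 [0.402 0.295 0.006] [0.469 0.367 0.09 ]
rim (0.43543413281440735, 0.33104434609413147) 0.036149825900793076 z [0.08357049 0.0887065 ]
scene 644 [0.403 0.298 0.005] [0.471 0.366 0.091]
rim (0.43711936473846436, 0.33212995529174805) 0.03476935997605324 z [0.08448842 0.08814173]
clk 15.50 tcp [0.4346 0.3139 0.2034] yaw 10.1 tilt z [ 0.001  0.001 -1.   ] F [-0.   0.5 -0.6] open 1.005 ff 0.0 q7 -0.45
[0.6057 0.1061 0.208 ] -> [-0.7819  0.4399 -0.0154] turn -0.0005
```

The cup stands upright at (0.436, 0.3315), 14 mm from the coaster centre. Next is the cover.

Call:
{"op": "send_rows", "data": {
  "rows": "-0.1 0.06 0 0;-0.22 0.12 0 0;-0.34 0.19 0 0;-0.46 0.26 0 0;-0.58 0.33 0 0;-0.7 0.4 0 0;-0.78 0.44 0 0;-0.8 0.44 0 0;-0.8 0.44 0 0;-0.8 0.44 0 0",
  "jaw": 1,
  "force": 10
}}

```text
clock: 16.33
tool_pos: [0.6048, 0.1015, 0.2011]
eef_rot: [0.642, 0.767, -0.001, -0.002]
contact_force: [-0.2, 0.3, 0.1]
opening: 0.268
finger_force: 0.0
```

```bash
python3 -c "
from h import *
for n in('scene','side'):
    im,d,P=cam(n);b=(P[...,2]>.115)&(P[...,2]<.124)&(im.max(2)<70)&(np.hypot(P[...,0]-.615,P[...,1]-.057)<.03)
    if b.any(): m=(P[b].max(0)+P[b].min(0))/2-CC; print('knob case',b.sum(),m@EX,m@EY)
K=case(0,.0617,0)
rows(K+.036*EY+[0,0,.12],K+.036*EY+[0,0,.102],K+(.036-.1267-.016)*EY+[0,0,.102],yaw=10.3)"
```

```text
knob case 36 0.002167733435009058 0.06362721722645794
knob case 32 -0.0019357643807902628 0.061069095929521
clk 16.43 tcp [0.6049 0.1032 0.2019] yaw 10.3 tilt z [-0.003  0.001 -1.   ] F [-0.6 -0.3  0.3] open 0.174 ff 0.0 q7 -0.03
[0.6082 0.0923 0.12  ] -> [-0.0381  0.0052  0.2728] turn 0.0
[0.6082 0.0923 0.102 ] -> [-0.0382  0.0053  0.3328] turn 0.0
[ 0.6337 -0.0481  0.102 ] -> [-0.5139  0.0053  0.3319] turn 0.0
```

Call:
{"op": "send_rows", "data": {
  "rows": "-0.03 0.005 0.1 0;-0.03 0.005 0.2 0;-0.03 0.005 0.28 0;-0.03 0.005 0.333 0;-0.03 0.005 0.333 0;-0.03 0.005 0.333 0"
}}

```text
clock: 16.93
tool_pos: [0.6084, 0.0938, 0.1023]
eef_rot: [0.641, 0.768, -0.0, -0.001]
contact_force: [0.8, 0.4, -0.2]
opening: 0.006
finger_force: 0.0
```

Call:
{"op": "send_rows", "data": {
  "rows": "-0.05 0 0 0;-0.1 0 0 0;-0.15 0 0 0;-0.2 0 0 0;-0.25 0 0 0;-0.3 0 0 0;-0.35 0 0 0;-0.39 0 0 0;-0.42 0 0 0;-0.42 0 0 0"
}}

```text
clock: 17.77
tool_pos: [0.6327, -0.0343, 0.1041]
eef_rot: [0.643, 0.766, 0.0, 0.001]
contact_force: [0.9, 0.2, 0.0]
opening: 0.004
finger_force: 0.0
```

```bash
cat >> h.py <<'E'
def knob():
    for n in('scene','side'):
        im,d,P=cam(n);q=P-CC;x=q@EX;y=q@EY
        b=(P[...,2]>.112)&(P[...,2]<.124)&(abs(x)<.02)&(abs(y)<.11);print(n,'knob-ish y',b.sum(),np.round([y[b].min(),y[b].max()],4) if b.any() else '')
        c=(P[...,2]>.083)&(P[...,2]<.091)&(abs(x)<.05)&(im.min(2)>110);print('  cover y',c.sum(),np.round(np.percentile(y[c],[0.5,99.5]),4) if c.any() else '')
E
python3 -c "
from h import *
knob();rows(case(0,-.065+.02,.102))"
```

```text
scene knob-ish y 34 [-0.0414 -0.0197]
  cover y 381 [-0.3781  0.1296]
side knob-ish y 88 [-0.0625 -0.0228]
  cover y 1287 [-0.3758  0.4683]
clk 17.87 tcp [ 0.6316 -0.0321  0.1033] yaw 10.1 tilt z [ 0. -0. -1.] F [-0.7  0.2 -0.7] open 0.008 ff 0.0 q7 0.15
[ 0.6337 -0.0481  0.102 ] -> [-0.0538 -0.0023  0.0043] turn -0.0005
```

Call:
{"op": "send_rows", "data": {
  "rows": "-0.02 0 0 0;-0.035 0 0 0;-0.045 0 0 0;-0.052 0 0 0;-0.055 0 0 0;-0.055 0 0 0"
}}

```text
clock: 18.37
tool_pos: [0.6343, -0.0461, 0.1028]
eef_rot: [0.641, 0.767, 0.001, -0.001]
contact_force: [-1.9, 4.7, 3.1]
opening: 0.008
finger_force: 2.4
```

```bash
python3 -c "
from h import *
knob();s=sensors.get_state();print((s['tool_pos']-CC)@EY,s['contact_force']@EY);rows(case(0,-.065+.02,.102))"
```

```text
scene knob-ish y 33 [-0.0515 -0.0306]
  cover y 383 [-0.379   0.1278]
side knob-ish y 93 [-0.0735 -0.036 ]
  cover y 1265 [-0.3762  0.4705]
-0.0431860196945489 5.042155853862835
clk 18.47 tcp [ 0.6343 -0.0461  0.1029] yaw 10.2 tilt z [-0.001  0.003 -1.   ] F [-1.7  4.8  2.7] open 0.011 ff 2.6 q7 0.17
[ 0.6337 -0.0481  0.102 ] -> [-0.0061 -0.003   0.0029] turn -0.0003
```

Call:
{"op": "send_rows", "data": {
  "rows": "-0.006 0 0 0;-0.012 0 0 0;-0.012 0 0 0;-0.012 0 0 0"
}}

```text
clock: 18.8
tool_pos: [0.6343, -0.0462, 0.1028]
eef_rot: [0.641, 0.768, 0.002, -0.003]
contact_force: [-2.6, 11.3, 4.8]
opening: 0.007
finger_force: 5.3
```

```bash
python3 -c "
from h import *
knob();s=sensors.get_state();print((s['tool_pos']-CC)@EY,s['contact_force']@EY)"
```

```text
scene knob-ish y 32 [-0.0516 -0.0316]
  cover y 378 [-0.3771  0.1284]
side knob-ish y 89 [-0.0744 -0.0354]
  cover y 1280 [-0.3765  0.4686]
-0.04330171617899767 11.01321064954031
```

The force rose from 5 to 11 N with no movement, so the cover is against its shut stop. I'll back off and check.

Call:
{"op": "send_rows", "data": {
  "rows": "0.05 0 0 0;0.12 0 0 0;0.18 0 0 0;0.18 0 -0.1 0;0.18 0 -0.22 0;0.18 0 -0.34 0;0.18 0 -0.46 0;0.18 0 -0.5 0;0.18 0 -0.5 0;0.18 0 -0.5 0"
}}

```text
clock: 19.73
tool_pos: [0.6257, 0.0007, 0.253]
eef_rot: [0.642, 0.766, -0.0, 0.001]
contact_force: [-0.8, 1.0, -1.1]
opening: 0.007
finger_force: 0.0
```

```bash
python3 -c "
from h import *
knob();rows()
for n in('side','scene'):
    im,d,P=cam(n);hs=cv2.cvtColor(im,cv2.COLOR_RGB2HSV)
    b=(hs[...,0]>105)&(hs[...,0]<128)&(hs[...,1]>140)&(np.hypot(P[...,0]-.435,P[...,1]-.3175)<.09)&(P[...,2]<.12)
    p=P[b];t=p[p[:,2]>.08]; c,r=cv2.minEnclosingCircle(t[:,:2].astype(np.float32)); print('rim',c,r, 'z',np.percentile(t[:,2],95)); save('end_%s.png'%n,im)"
```

```text
scene knob-ish y 45 [-0.0732 -0.0523]
  cover y 1134 [-0.3683  0.1295]
side knob-ish y 56 [-0.0735 -0.0529]
  cover y 1575 [-0.3762  0.4703]
clk 19.83 tcp [0.6245 0.001  0.251 ] yaw 10.1 tilt z [-0.003 -0.001 -1.   ] F [-0.6  1.2 -0.6] open 0.006 ff 0.0 q7 0.11
rim (0.433674156665802, 0.33003053069114685) 0.03733266144990921 z 0.08843900476338362
rim (0.43637990951538086, 0.33188068866729736) 0.034732040017843246 z 0.08812883263289795
```

View pics/end_side.png

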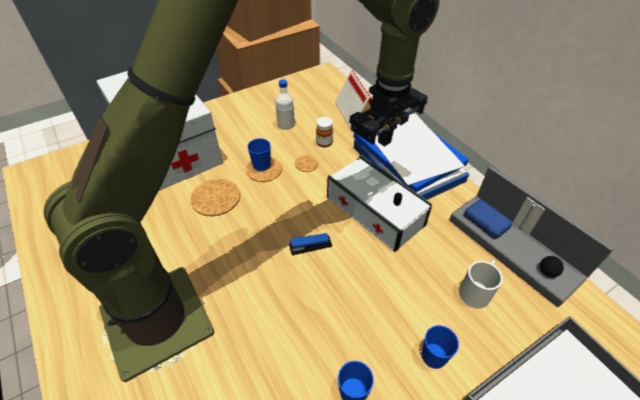

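The cup stands on the right coaster at (260,155). The cover is shut, with the knob at (398,199), case y about -0.063. Stapler, mug, jar and sanitiser bottle have not moved.

```bash
python3 -c "
from h import *
print(finish_job())"
```

```text
the job is handed in; nothing more can be done
None
```

I handed the job in at about 20 s: all six pills are in the bin, the empty cup stands upright on the 110 mm coaster about 14 mm off centre, the cover is shut against its stop, and the mug, jar, stapler and sanitiser were not moved; the hand-in gave no verdict.

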